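# Breakfast egg into its egg cup

## Robot

A 6-joint arm with a two-finger parallel gripper is mounted at the origin on a cart in front of the work surface, level with it; the furniture and walls round the work are solid. World frame = base frame: x ahead of the robot, y to its left, z up, the work surface at z = 0. Lengths are in m, angles in rad, forces in N, time in s.
With the tool pointing down it reaches from about 0.425 to 0.95 m from the base axis. Payload 14.7 kg.
Tool frame: the origin (TCP) lies midway between the tips of the shut fingers; the grasp point (between the pads) lies 19 mm behind it; z points along the fingers, y is the line along which they close (so a half turn about z gives the same grasp; the last joint's range is limited). The gripper opens to 85 mm and grips with 20 to 120 N. Pads are 22 mm wide; open, the fingers measure 114 mm over their backs; the gripper's body (76 mm by 85 mm) begins 54 mm behind the grasp point. The pads swing forward as they close: fully open they stand 13 mm farther back than shut.
Start: joints at [1.299, 0.48, 1.596, -0, 1.065, -0.047], TCP at [0.145, 0.634, 0.231] pointing down, gripper open.
Joint ranges: [-2.75, 2.75], [-0.82, 2.05], [0.23, 2.67], [-1.56, 4.7], [0.09, 2.69], [-2.92, 2.92]. Speed limits (rad/s): [1.89, 1.89, 2.39, 3.01, 3.01, 3.01].

## Interface

Orientations are given as a unit quaternion [x, y, z, w].
In Python, from cell import bot, optics, ticket gives the robot as it stands.
- The arm moves only by the shell command python3 -m pendant 'ROWS' [OPENING]. ROWS is JSON, a list of rows, each a list of 2 entries, a list of its own where there are three numbers: the shift along the tool's x, y, z in m, then the turn about the tool's z in rad. A call has 1 to 5 rows; each row shifts and turns the commanded pose from where the row before left it, along the tool's axes as they then stand; what a row does not reach is not made up. A row lasts 1/12 s, in which the tool goes at most 41.7 mm and 7.16 degrees, less where a joint would pass 70% of its speed; a pose out of reach is approached as far as the arm can. A call with a gripper value outside its range is refused whole. OPENING is the closure, from 0 (fully open) to 1 (shut), set as the call begins (- or left out, the last holds). The fingers move at their own pace and stop on an object; the grip force is fixed at half the most. Time passes only in rows, so rows that do not move let the fingers close. It gives the time, the measured TCP pose, the force, the opening and the grip force at its end, in the units of the state.
- bot.read_state(): the state, without advancing time (a new reading comes with each control period).
- optics.capture(name): name is "side" or "top" or "wrist"; returns (picture, depth): 384x512x3 uint8, blue, green, red; 384x512 float32, m along the optical axis (not along the pixel's ray), 0 where there is no reading.
- optics.camera_params(name): a dict with "mtx" (3x3 intrinsics, pixels), "k1" (the pictures are not rectified: a ray, as slopes to the right and down, at radius r is drawn at 1 + k1 r^2 times it, then the intrinsics apply), "rvec" (rotation vector, rad) and "tvec" (3), from world to camera coordinates, as OpenCV has them. Camera axes: x right, y down, z forward; pixel columns grow to the right and rows downward; lengths in m; the calibration is good to about 2 mm. A picture is of the moment at which its call begins: read the wrist's pose just before it. camera_params takes no time and is no camera call; for the wrist camera it gives the pose at the moment of the call.
- ticket.sign_off(): hands the job in; it is judged then, once.
The state is a dict: "clock": time; "joints": joint angles; "joint_vel": joint speeds; "tau": joint torques, N m; "position": TCP position; "ee_rot": TCP orientation; "contact_force": force on the tool from outside, world axes, zero at the start; "moment": the same for the moment, N m; "finger_gap": finger opening in m; "gripper_force": force on a finger pad.
Only numpy, scipy, OpenCV 4.12 (cv2) and the standard library are available. Lean on these libraries where they do the work, as an engineer would, in place of code of your own. Each camera call takes 0.05 s, during which the arm holds its last target. There are 200 camera calls.

## Task

Take the larger of the two eggs out of the wooden egg rack and stand it in the egg cup, pointed end up as it stands now. Lower it into the cup and let go only once it sits there, rather than dropping it; the egg must not land on the worktop, and the smaller egg stays in the rack.

Things in the scene. Friction and masses are not known exactly. Their poses are not given: they have to be found in the camera images.
- egg: The larger egg, cream, hard, 65 g, 46 mm across at its widest and 62 mm tall, upright in an end hole of the rack (either end), pointed end up. Origin on its axis at the widest level, 23 mm above its blunt, half-ball bottom; z to the pointed end. In the rack its origin is 16 mm above the board's top. Pinch it across the widest level from above.
- small_egg: The smaller egg, same colour, 39 mm across and 50 mm tall, upright in the other end hole of the rack. Origin on its axis at the widest level, 19.5 mm above its blunt bottom; z to the pointed end. To be left in the rack.
- egg_cup: White glazed egg cup on a foot, loose, 150 g, standing on the worktop: 58 mm tall, foot 50 mm across, mouth 45 mm outside and 37 mm inside. Origin at the centre of its underside, z up. The large egg rests on the inner edge of the rim; when it is seated its origin is 72 mm above the cup's origin.
- egg_rack: Light wooden egg rack, fixed: a board 60 mm (x) by 200 mm (y), 8 mm thick, its top 45 mm above the worktop, with three round holes 33 mm across in a row along y at -65, 0 and +65 mm; the middle one is empty. Origin at the centre of its underside.
Mind the look-alikes: they are no part of the job. Leave any purple look-alike of the egg_cup alone.

How it is judged:
On the way, in this order (a step that is already met when the one before it is completed fails the run):
1. the larger egg is lifted out of the rack (height (world z) of egg above 0.08 m), for 0.1 s.
2. the larger egg is in the cup's mouth while the fingers still hold it (horizontal distance between egg and egg_cup below 0.015 m and z of egg in the frame of egg_cup below 0.082 m and contact force between the fingers and egg above 0.3 N), for 0.05 s.
At the end, for the whole second after the job is handed in: The larger egg rests still in the egg cup: origin within 12 mm of the cup's axis and 62 to 82 mm above the cup's origin, pointed end up within 0.3 rad. The cup stands upright on the worktop (0.15 rad). The smaller egg is within 30 mm of its start, tilted under 0.6 rad (horizontal distance between egg and egg_cup below 0.012 m and z of egg in the frame of egg_cup between 0.062 and 0.082 m and angle between egg's own z axis and vertical below 0.3 rad and angle between egg_cup's own z axis and vertical below 0.15 rad and height (world z) of egg_cup below 0.01 m and linear speed of egg below 0.02 m/s and distance of small_egg from where it was at the start of the episode below 0.03 m and angle between small_egg's own z axis and vertical below 0.6 rad); the robot touches nothing.
It fails at once if the larger egg lands on the worktop (height (world z) of egg below 0.04 m).
It fails at once if the smaller egg is taken out of the rack (distance of small_egg from where it was at the start of the episode above 0.04 m).
It also fails if it takes over 34 s, if anything falls off the work surface, if the arm or the gripper's body presses on something with over 40 N, if the wrist force passes 120 N, or if a joint passes its speed limit or range.

## Working session

There is one attempt and no reset: what is moved stays moved. The work goes in short steps, Python scripts to look and compute and a shell command to move; the robot and the scene stay as the last step left them, time stands still between calls to the robot, and variables do not carry over. Pictures are saved under pics/ and viewed, at most 10 in all, crops included, and the job is handed in when it is done.

```bash
mkdir -p pics; ls; cat > h.py <<'E'
import numpy as np, cv2
from cell import bot, optics, ticket
def cloud(name):
    p=optics.camera_params(name); img,d=optics.capture(name)
    K=np.array(p["mtx"],float);R=cv2.Rodrigues(np.array(p["rvec"],float))[0];t=np.array(p["tvec"],float).ravel()
    v,u=np.mgrid[0:384,0:512]
    x=(u-K[0,2])/K[0,0];y=(v-K[1,2])/K[1,1]
    rd=np.hypot(x,y);r=rd.copy()
    for _ in range(20): r=rd/(1+p["k1"]*r*r)
    s=np.where(rd>0,r/np.maximum(rd,1e-9),1)
    P=np.dstack([x*s*d,y*s*d,d])
    W=(P-t)@R
    W[d<=0]=np.nan
    return img,W
E
python3 - <<'E'
from h import *
s=bot.read_state(); print(s)
a,W=cloud("top");b,V=cloud("side")
cv2.imwrite("pics/t.png",a);cv2.imwrite("pics/s.png",b);np.savez("v0.npz",a=a,W=W,b=b,V=V)
E
```

```text
pics
{'clock': 0.0, 'joints': array([ 1.29936728e+00,  4.80873374e-01,  1.59687963e+00,  1.13511376e-05,
        1.06509283e+00, -4.66235507e-02]), 'joint_vel': array([-0.00160774,  0.00136291,  0.00018449, -0.00284891,  0.00025967,
       -0.00072169]), 'tau': array([ 5.40862733e-03, -9.50674725e+01, -4.30191600e+01,  3.19733645e-04,
        1.22827091e-02, -7.26308690e-05]), 'position': array([0.14477451, 0.63324313, 0.23064329]), 'ee_rot': array([ 1.12168920e-01,  9.93688956e-01, -6.17898346e-04, -1.04125767e-04]), 'contact_force': array([-0.1186409 ,  0.48471565, -0.70385153]), 'moment': array([ 0.02226946, -0.01010278,  0.00741384]), 'gripper_force': 0.0, 'finger_gap': 0.08528810216170893}
```

View pics/t.png

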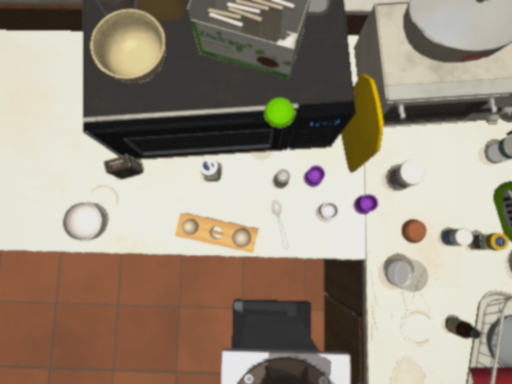

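View pics/s.png

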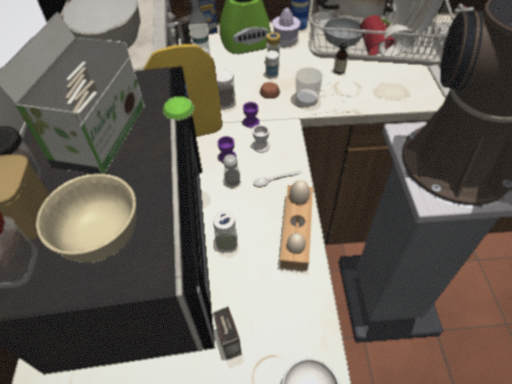

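The top view shows the rack at about (217,231), with eggs at (190,226) and (241,238). There is a white cup at (327,211), purple cups at (315,176) and (366,204), and a shaker at (282,178). In the side view the eggs are at (300,190) and (296,242), and the white cup is at (261,135). The near-right egg looks larger; I'll measure it and check in a crop.

```bash
python3 - <<'E'
from h import *
z=np.load("v0.npz");a,W,b,V=z['a'],z['W'],z['b'],z['V']
def pr(n,W,u,v): print(n,(u,v),W[v,u].round(3))
for q in [(190,226),(241,238),(216,232),(327,211),(282,178),(315,176),(272,325),(210,170),(217,260)]: pr("top",W,*q)
for q in [(300,188),(296,240),(261,130),(261,140),(231,160),(296,222)]: pr("side",V,*q)
# cloud segments: eggs = above board top, cup
def box(W,x0,x1,y0,y1,z0,z1): return (W[...,0]>x0)&(W[...,0]<x1)&(W[...,1]>y0)&(W[...,1]<y1)&(W[...,2]>z0)&(W[...,2]<z1)
for n,W_,pts in (("top",W,[(190,226),(241,238),(327,211)]),("side",V,[(300,188),(296,240),(261,132)])):
    for (u,v) in pts:
        c=W_[v,u]; m=box(W_,c[0]-.04,c[0]+.04,c[1]-.04,c[1]+.04,.05 if u!=0 else 0,.13)
        P=W_[m]; print(n,(u,v),len(P),P.min(0).round(3),P.max(0).round(3),P.mean(0).round(3))
A=cv2.resize(a[160:260,165:385],None,fx=3.6,fy=3.6,interpolation=cv2.INTER_CUBIC)[:300]
A=cv2.resize(a[160:260,165:345],(540,300),interpolation=cv2.INTER_CUBIC);B=cv2.resize(b[110:280,190:330],(247,300),interpolation=cv2.INTER_CUBIC)
cv2.imwrite("pics/c.png",np.hstack([A,B]))
E
```

```text
top (190, 226) [0.453 0.239 0.087]
top (241, 238) [0.427 0.116 0.099]
top (216, 232) [0.443 0.184 0.014]
top (327, 211) [ 0.502 -0.097  0.034]
top (282, 178) [0.574 0.022 0.088]
top (315, 176) [ 0.591 -0.066  0.034]
top (272, 325) [ 0.108  0.01  -0.547]
top (210, 170) [0.587 0.195 0.098]
top (217, 260) [ 0.343  0.268 -0.871]
side (300, 188) [0.432 0.13  0.095]
side (296, 240) [0.455 0.253 0.083]
side (261, 130) [ 0.5   -0.119  0.04 ]
side (261, 140) [ 0.503 -0.078  0.044]
side (231, 160) [0.58  0.029 0.089]
side (296, 222) [0.44  0.163 0.014]
top (190, 226) 202 [0.425 0.227 0.05 ] [0.471 0.262 0.088] [0.451 0.242 0.076]
top (241, 238) 283 [0.404 0.081 0.05 ] [0.455 0.139 0.103] [0.427 0.117 0.088]
top (327, 211) 104 [ 0.48 -0.12  0.05] [ 0.522 -0.077  0.063] [ 0.501 -0.099  0.057]
side (300, 188) 379 [0.409 0.103 0.05 ] [0.46  0.162 0.103] [0.432 0.129 0.082]
side (296, 240) 308 [0.435 0.232 0.05 ] [0.473 0.27  0.087] [0.455 0.253 0.073]
side (261, 132) 114 [ 0.48 -0.12  0.05] [ 0.522 -0.077  0.062] [ 0.502 -0.098  0.056]
```

View pics/c.png

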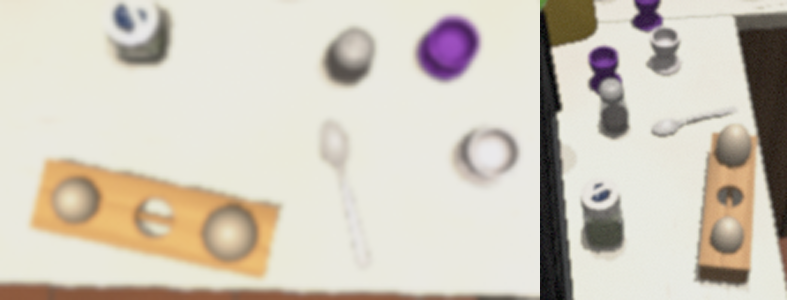

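The two crops settle the candidates:
- **Eggs:** the one at top (241,238), apex z = 0.100, matches the larger egg (expected 0.100). The one at (190,226), apex z = 0.087, is the smaller.
- **Cup:** the white footed one at (327,211), rim z about 0.06, is the egg cup. The purple ones at (315,176) and (366,204) are look-alikes, and (282,178) is a shaker.

Next I'll refine the egg centre and work out the shifts.

```bash
cat >> h.py <<'E'
from scipy.optimize import least_squares
from scipy.spatial.transform import Rotation as Rn
def eggfit(P,z0=None):
    f=lambda c:np.sqrt(((P[:,0]-c[0])**2+(P[:,1]-c[1])**2)/.023**2+((P[:,2]-c[2])/np.where(P[:,2]>c[2],.039,.023))**2)-1
    r=least_squares(f,[*P.mean(0)[:2],.061 if z0 is None else z0],loss="soft_l1",f_scale=.05)
    return r.x, np.sqrt(np.mean(r.fun**2))
def shift(target):
    s=bot.read_state(); R=Rn.from_quat(s["ee_rot"]).as_matrix()
    return (R.T@(np.array(target)-s["position"])).round(4)
E
python3 - <<'E'
from h import *
z=np.load("v0.npz")
for k,c in (("W",(.43,.12)),("V",(.43,.12))):
    W=z[k]; m=(np.hypot(W[...,0]-c[0],W[...,1]-c[1])<.033)&(W[...,2]>.056)&(W[...,2]<.11)
    P=W[m]; e=eggfit(P); print(k,len(P),e[0].round(4),e[1].round(3),P.min(0).round(3),P.max(0).round(3))
    m=(np.hypot(W[...,0]-.501,W[...,1]+.0985)<.04)&(W[...,2]>.053)&(W[...,2]<.07);P=W[m]
    r=least_squares(lambda c:np.hypot(P[:,0]-c[0],P[:,1]-c[1])-.0205,[.5,-.0985],loss="soft_l1",f_scale=.002);print("cup",r.x.round(4))
    m=(abs(W[...,0]-.443)<.08)&(abs(W[...,1]-.184)<.14)&(abs(W[...,2]-.045)<.004)
    q=W[m][:,:2].astype(np.float32);print("board",cv2.minAreaRect(q*1000))
print(shift([.43,.12,.18]),Rn.from_quat(bot.read_state()["ee_rot"]).as_matrix().round(3).tolist())
E
```

```text
W 280 [0.4283 0.1182 0.0614] 0.027 [0.406 0.095 0.064] [0.45  0.139 0.103]
cup [ 0.5009 -0.0981]
board ((440.34405517578125, 182.29449462890625), (200.4217529296875, 59.976314544677734), 79.3106918334961)
V 370 [0.4294 0.1172 0.0621] 0.04 [0.409 0.103 0.057] [0.452 0.142 0.103]
cup [ 0.502  -0.0979]
board ((441.5502624511719, 182.00103759765625), (201.0656280517578, 60.083953857421875), 79.24796295166016)
[-0.3925 -0.4367  0.0512] [[-0.975, 0.223, -0.0], [0.223, 0.975, -0.001], [0.0, -0.001, -1.0]]
```

The egg centre is at (0.429, 0.118), and the board geometry gives the same hole. The cup is at (0.501, -0.098). The tool's y already lies along the rack, so no turn is needed. Moving over now.

```bash
python3 -m pendant '[[[-0.024,-0.027,0],0],[[-0.024,-0.027,0],0],[[-0.024,-0.027,0],0],[[-0.024,-0.027,0],0],[[-0.024,-0.027,0],0]]' 0
python3 -m pendant '[[[-0.024,-0.027,0],0],[[-0.024,-0.027,0],0],[[-0.024,-0.027,0],0],[[-0.024,-0.027,0],0],[[-0.024,-0.027,0],0]]'
python3 -m pendant '[[[-0.024,-0.027,0],0],[[-0.024,-0.027,0],0],[[-0.024,-0.027,0],0],[[-0.024,-0.027,0.01],0],[[-0.024,-0.027,0.02],0]]'
python3 -m pendant '[[[-0.015,-0.02,0.02],0],[[0,0,0],0],[[0,0,0],0]]'
python3 -c "
from h import *
print(shift([.429,.118,.043]),bot.read_state()['ee_rot'].round(4))"
```

```text
clock: 0.52
position: [0.232, 0.4736, 0.231]
ee_rot: [0.112, 0.994, -0.0, -0.0]
contact_force: [1.4, -0.5, 0.4]
finger_gap: 0.0854
gripper_force: 0.0
clock: 0.93
position: [0.3189, 0.3153, 0.2312]
ee_rot: [0.112, 0.994, -0.0, -0.0]
contact_force: [0.8, -0.5, 0.2]
finger_gap: 0.0855
gripper_force: 0.0
clock: 1.35
position: [0.4073, 0.1573, 0.2026]
ee_rot: [0.112, 0.994, 0.001, 0.002]
contact_force: [2.5, 1.4, 0.0]
finger_gap: 0.0854
gripper_force: 0.0
clock: 1.6
position: [0.4153, 0.1345, 0.1804]
ee_rot: [0.114, 0.994, -0.0, -0.001]
contact_force: [0.0, 0.8, 0.9]
finger_gap: 0.0853
gripper_force: 0.0
[-0.0174 -0.0128  0.1373] [ 1.136e-01  9.935e-01 -4.000e-04 -1.200e-03]
```

```bash
python3 -m pendant '[[[-0.017,-0.013,0],0],[[0,0,0.025],0],[[0,0,0.025],0],[[0,0,0],0],[[0,0,0],0]]'
python3 -c "
from h import *
a,W=cloud('wrist');cv2.imwrite('pics/w1.png',a)
m=(np.hypot(W[...,0]-.429,W[...,1]-.118)<.033)&(W[...,2]>.056)&(W[...,2]<.11)
P=W[m];print(len(P),eggfit(P) if len(P)>30 else '')
print(shift([.429,.118,.043]))"
```

```text
clock: 2.02
position: [0.4285, 0.1199, 0.1313]
ee_rot: [0.112, 0.994, -0.0, -0.001]
contact_force: [0.4, -0.0, 0.5]
finger_gap: 0.0856
gripper_force: 0.0
2563 (array([0.43101368, 0.1152871 , 0.05955006]), np.float64(0.013074490985125902))
[-0.0003 -0.002   0.0891]
```

View pics/w1.png

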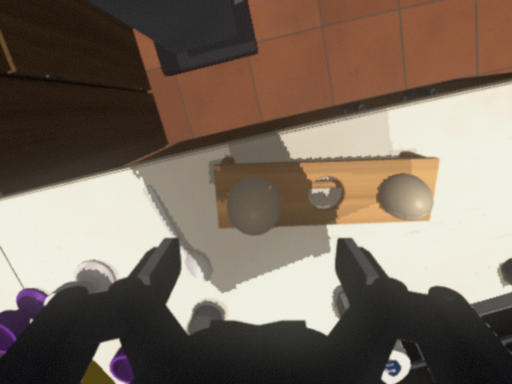

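The wrist view shows the large egg at (255,205), midway between the fingertips at (170,260) and (350,260), with the small egg well clear at (405,195). Descending and gripping.

```bash
python3 -m pendant '[[[0,-0.003,0.025],0],[[0,0,0.025],0],[[0,0,0.02],0],[[0,0,0.017],0],[[0,0,0],0]]'
python3 -m pendant '[[[0,0,0],0],[[0,0,0],0],[[0,0,0],0],[[0,0,0],0],[[0,0,0],0]]' 1
python3 -m pendant '[[[0,0,0],0],[[0,0,0],0],[[0,0,0],0]]'
```

```text
clock: 2.48
position: [0.4283, 0.1168, 0.0435]
ee_rot: [0.112, 0.994, -0.0, -0.001]
contact_force: [-1.5, 0.7, 1.0]
finger_gap: 0.0853
gripper_force: 0.0
clock: 2.9
position: [0.4297, 0.1166, 0.0456]
ee_rot: [0.112, 0.994, 0.0, 0.001]
contact_force: [-0.3, 0.5, 10.1]
finger_gap: 0.0438
gripper_force: 59.5
clock: 3.15
position: [0.4297, 0.1166, 0.0456]
ee_rot: [0.112, 0.994, 0.0, 0.001]
contact_force: [-0.7, 0.0, 10.3]
finger_gap: 0.0442
gripper_force: 59.6
```

```bash
python3 -m pendant '[[[0,0,-0.01],0],[[0,0,-0.02],0],[[0,0,-0.03],0],[[0,0,-0.03],0],[[0,0,-0.02],0]]'
python3 -m pendant '[[[0,0,0],0],[[0,0,0],0],[[0,0,0],0]]'
python3 -c "
from h import *
p=bot.read_state()['position'];print(p)
for n in('side','top','wrist'):
  a,W=cloud(n);cv2.imwrite('pics/l_%s.png'%n,a)
  lo=(W[...,0]-p[0])**2+(W[...,1]-p[1])**2
  m=(lo<.033**2)&(W[...,2]>.1)&(W[...,2]<.2)
  hsv=cv2.cvtColor(a,cv2.COLOR_BGR2HSV);m&=(hsv[...,2]>90)
  P=W[m];print(n,len(P),eggfit(P,.16) if len(P)>30 else '')
  c=np.argwhere(lo<.04**2).mean(0).astype(int) if (lo<.04**2).any() else 0
  print(c)
  if n=='side': cv2.imwrite('pics/lc.png',cv2.resize(a[70:270,200:400],(600,600)))
print(shift([.5015,-.098,.13]))"
```

```text
clock: 3.57
position: [0.4293, 0.1165, 0.1575]
ee_rot: [0.112, 0.994, 0.0, 0.001]
contact_force: [2.1, 0.5, -0.1]
finger_gap: 0.044
gripper_force: 61.1
clock: 3.82
position: [0.4285, 0.1163, 0.1544]
ee_rot: [0.112, 0.994, 0.0, 0.0]
contact_force: [0.1, 0.6, -0.8]
finger_gap: 0.0439
gripper_force: 61.1
[0.42854266 0.11633228 0.15439698]
side 70 (array([0.42932663, 0.12210632, 0.16515542]), np.float64(0.09385955352434684))
[151 303]
top 0 
[225 224]
wrist 4162 (array([0.42959604, 0.11509572, 0.16689981]), np.float64(0.02763318496851968))
[289 258]
[-0.1194 -0.1924  0.0235]
```

View pics/lc.png

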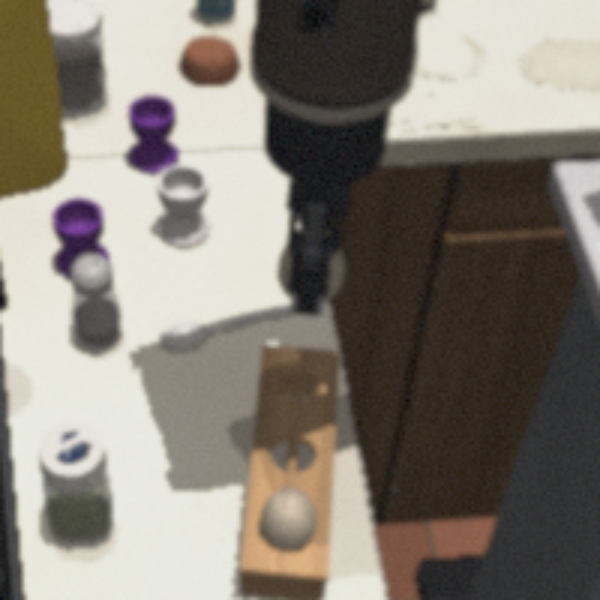

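View pics/l_wrist.png

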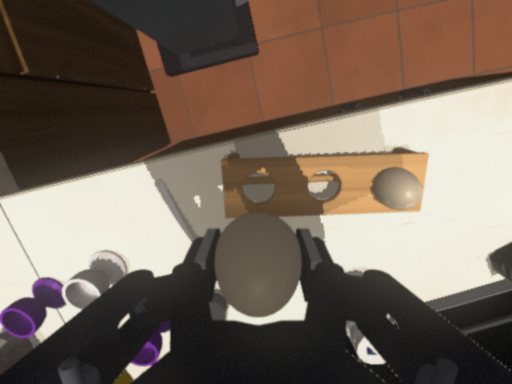

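The egg is held upright at z about 0.168, and the small egg is undisturbed at wrist (397,188). Next I'll move over the cup.

```bash
python3 -m pendant '[[[-0.006,-0.01,0],0],[[-0.012,-0.02,0],0],[[-0.015,-0.024,0],0],[[-0.015,-0.024,0],0],[[-0.015,-0.024,0],0]]'
python3 -m pendant '[[[-0.015,-0.024,0],0],[[-0.015,-0.024,0],0],[[-0.014,-0.022,0],0],[[-0.008,-0.013,0],0],[[-0.004,-0.007,0],0]]'
python3 -m pendant '[[[0,0,0],0],[[0,0,0],0],[[0,0,0],0]]'
python3 -c "
from h import *
p=bot.read_state()['position'];print(shift([.5015,-.098,.0565]))
for n in('side','top','wrist'):
  a,W=cloud(n);cv2.imwrite('pics/m_%s.png'%n,a)
  m=((W[...,0]-p[0])**2+(W[...,1]-p[1])**2<.033**2)&(W[...,2]>.12)&(W[...,2]<.22)&(a.max(2)>90)
  P=W[m];print(n,len(P),eggfit(P,.165) if len(P)>30 else '')
  m=(np.hypot(W[...,0]-.501,W[...,1]+.0985)<.04)&(W[...,2]>.053)&(W[...,2]<.07);P=W[m]
  if len(P)>20:
    r=least_squares(lambda c:np.hypot(P[:,0]-c[0],P[:,1]-c[1])-.0205,[.5,-.0985],loss='soft_l1',f_scale=.002);print('cup',len(P),r.x.round(4))
a=cv2.imread('pics/m_side.png');w=cv2.imread('pics/m_wrist.png')
cv2.imwrite('pics/mc.png',np.hstack([cv2.resize(a[50:200,200:330],(333,384)),w[:,50:462]]))"
```

```text
clock: 4.38
position: [0.4671, 0.0018, 0.1534]
ee_rot: [0.112, 0.994, -0.0, -0.001]
contact_force: [-0.1, -0.2, -0.0]
finger_gap: 0.044
gripper_force: 61.1
clock: 4.8
position: [0.5021, -0.0991, 0.1534]
ee_rot: [0.113, 0.994, 0.0, -0.001]
contact_force: [0.7, -0.4, 0.6]
finger_gap: 0.0441
gripper_force: 61.1
clock: 5.05
position: [0.5012, -0.0963, 0.1539]
ee_rot: [0.112, 0.994, 0.0, -0.001]
contact_force: [0.5, -0.1, -0.6]
finger_gap: 0.0439
gripper_force: 61.1
[-0.0008 -0.0016  0.0974]
side 95 (array([ 0.50093646, -0.09571774,  0.17014311]), np.float64(0.16720333300525964))
cup 93 [ 0.502  -0.0978]
top 6 
cup 36 [ 0.5009 -0.0985]
wrist 6345 (array([ 0.50298572, -0.09748514,  0.16755335]), np.float64(0.023554372215258444))
cup 560 [ 0.5031 -0.1012]
```

View pics/mc.png

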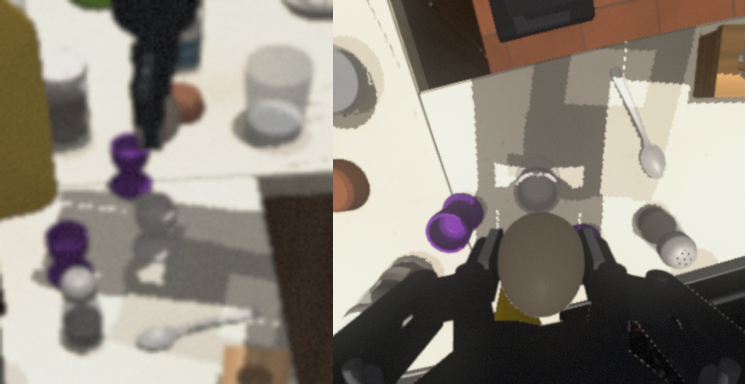

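The cup at wrist-crop (537,190) lies almost directly under the held egg. The wrist view puts the cup 3.7 mm from the egg in -y, and the fixed cameras about 2 mm. I'll correct by 2.7 mm and lower.

```bash
python3 -m pendant '[[[-0.0005,-0.0027,0.01],0],[[0,0,0.02],0],[[0,0,0.02],0],[[0,0,0.02],0],[[0,0,0.01],0]]'
python3 -m pendant '[[[0,0,0.005],0],[[0,0,0],0],[[0,0,0],0],[[0,0,0],0]]'
python3 -m pendant '[[[0,0,0.003],0],[[0,0,0],0],[[0,0,0],0]]'
python3 -c "
from h import *
print(shift([.5015,-.098,.0565]))
a,W=cloud('wrist');cv2.imwrite('pics/n.png',a)"
```

```text
clock: 5.62
position: [0.5006, -0.0996, 0.072]
ee_rot: [0.112, 0.994, 0.0, -0.001]
contact_force: [-1.5, -0.0, -0.4]
finger_gap: 0.0438
gripper_force: 61.1
clock: 5.95
position: [0.5024, -0.1002, 0.0701]
ee_rot: [0.112, 0.994, -0.0, 0.001]
contact_force: [-0.1, 0.6, 0.3]
finger_gap: 0.0436
gripper_force: 61.1
clock: 6.2
position: [0.502, -0.1001, 0.0666]
ee_rot: [0.112, 0.994, -0.0, 0.0]
contact_force: [-0.3, 0.4, 0.0]
finger_gap: 0.0435
gripper_force: 61.1
[0.0009 0.002  0.0101]
```

```bash
python3 -m pendant '[[[0,0.001,0.003],0],[[0,0,0],0],[[0,0,0.002],0],[[0,0,0],0]]'
python3 -m pendant '[[[0,0,0.002],0],[[0,0,0],0],[[0,0,0],0]]'
python3 -m pendant '[[[0,0,0.001],0],[[0,0,0],0],[[0,0,0],0]]'
```

```text
clock: 6.58
position: [0.5019, -0.099, 0.061]
ee_rot: [0.112, 0.994, 0.0, -0.0]
contact_force: [-1.0, -0.1, -0.2]
finger_gap: 0.0435
gripper_force: 61.1
clock: 6.83
position: [0.502, -0.0991, 0.0592]
ee_rot: [0.112, 0.994, -0.0, -0.0]
contact_force: [-0.4, -0.5, -0.1]
finger_gap: 0.044
gripper_force: 61.1
clock: 7.08
position: [0.502, -0.0991, 0.0583]
ee_rot: [0.112, 0.994, -0.0, 0.0]
contact_force: [-0.2, 0.0, 0.2]
finger_gap: 0.0437
gripper_force: 61.2
```

```bash
python3 -m pendant '[[[0,0,0.001],0],[[0,0,0],0],[[0,0,0],0]]'
python3 -m pendant '[[[0,0,0.001],0],[[0,0,0],0],[[0,0,0],0]]'
python3 -m pendant '[[[0,0,0.0007],0],[[0,0,0],0],[[0,0,0],0]]'
python3 -c "
from h import *
for n in('side','wrist'):
  a,W=cloud(n);cv2.imwrite('pics/o_%s.png'%n,a)
a=cv2.imread('pics/o_side.png');w=cv2.imread('pics/o_wrist.png')
cv2.imwrite('pics/oc.png',np.hstack([cv2.resize(a[80:180,210:310],(384,384)),w[:,50:462]]))"
```

```text
clock: 7.33
position: [0.5024, -0.0993, 0.0575]
ee_rot: [0.112, 0.994, -0.0, 0.0]
contact_force: [-0.6, -1.5, 5.8]
finger_gap: 0.0435
gripper_force: 61.9
clock: 7.58
position: [0.5027, -0.0995, 0.057]
ee_rot: [0.112, 0.994, -0.0, 0.001]
contact_force: [-1.5, -3.4, 16.0]
finger_gap: 0.0437
gripper_force: 63.0
clock: 7.83
position: [0.5028, -0.0996, 0.0568]
ee_rot: [0.112, 0.994, -0.0, 0.001]
contact_force: [-3.8, -4.1, 25.3]
finger_gap: 0.0437
gripper_force: 63.9
```

View pics/oc.png

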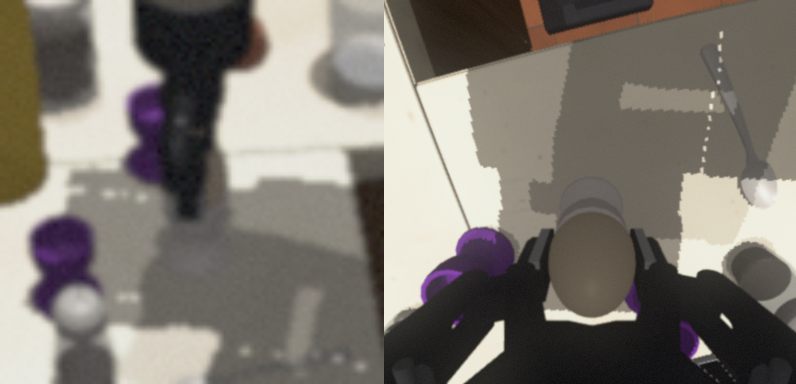

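Contact came at the expected height (TCP about 0.058), and the egg at (592,262) sits over the cup. I'll ease off the load, then open.

```bash
python3 -m pendant '[[[0,0,-0.0015],0],[[0,0,0],0],[[0,0,0],0]]'
python3 -m pendant '[[[0,0,0],0],[[0,0,0],0],[[0,0,0],0],[[0,0,0],0],[[0,0,0],0]]' 0.2
python3 -m pendant '[[[0,0,0],0],[[0,0,0],0],[[0,0,0],0],[[0,0,0],0]]' 0
```

```text
clock: 8.18
position: [0.5025, -0.0993, 0.0574]
ee_rot: [0.112, 0.994, -0.0, 0.001]
contact_force: [-0.2, -2.6, 9.1]
finger_gap: 0.0438
gripper_force: 61.8
clock: 8.6
position: [0.5019, -0.099, 0.057]
ee_rot: [0.112, 0.994, 0.0, -0.0]
contact_force: [-0.7, -0.4, -0.5]
finger_gap: 0.0681
gripper_force: 0.0
clock: 8.93
position: [0.502, -0.0991, 0.0571]
ee_rot: [0.112, 0.994, -0.0, -0.0]
contact_force: [-0.6, -0.6, 0.5]
finger_gap: 0.0855
gripper_force: 0.0
```

```bash
python3 -m pendant '[[[0,0,-0.01],0],[[0,0,-0.02],0],[[0,0,-0.03],0],[[0,0,-0.035],0],[[0,0,-0.035],0]]'
python3 -m pendant '[[[0,0.02,-0.02],0],[[0,0.035,0],0],[[0,0.035,0],0],[[0,0.035,0],0],[[0,0.025,0],0]]'
python3 -m pendant '[[[0,0,0],0],[[0,0,0],0],[[0,0,0],0]]'
python3 -c "
from h import *
I=[]
for n in('side','top'):
  a,W=cloud(n);I.append(a)
  m=(np.hypot(W[...,0]-.5015,W[...,1]+.098)<.033)&(W[...,2]>.068)&(W[...,2]<.13);P=W[m]
  print(n,len(P),eggfit(P,.072),P.max(0)) if len(P)>20 else 0
cv2.imwrite('pics/f.png',np.hstack([cv2.resize(I[0][80:280,200:330],(390,600)),cv2.resize(I[1][150:270,280:360],(400,600))]))"
```

```text
clock: 9.35
position: [0.5014, -0.099, 0.189]
ee_rot: [0.112, 0.994, 0.0, -0.0]
contact_force: [0.5, -0.2, 0.3]
finger_gap: 0.0854
gripper_force: 0.0
clock: 9.77
position: [0.5358, 0.0495, 0.2083]
ee_rot: [0.112, 0.994, 0.0, 0.001]
contact_force: [0.5, -0.2, 1.1]
finger_gap: 0.0853
gripper_force: 0.0
clock: 10.02
position: [0.5352, 0.0469, 0.2075]
ee_rot: [0.112, 0.994, -0.0, 0.0]
contact_force: [-0.0, -0.3, -0.7]
finger_gap: 0.0855
gripper_force: 0.0
side 298 (array([ 0.50222106, -0.09981825,  0.07313527]), np.float64(0.04877763844432077)) [ 0.52416949 -0.07512511  0.11278949]
top 282 (array([ 0.50110668, -0.09884231,  0.0729757 ]), np.float64(0.029600065096655796)) [ 0.5217323  -0.07612302  0.11339994]
```

View pics/f.png

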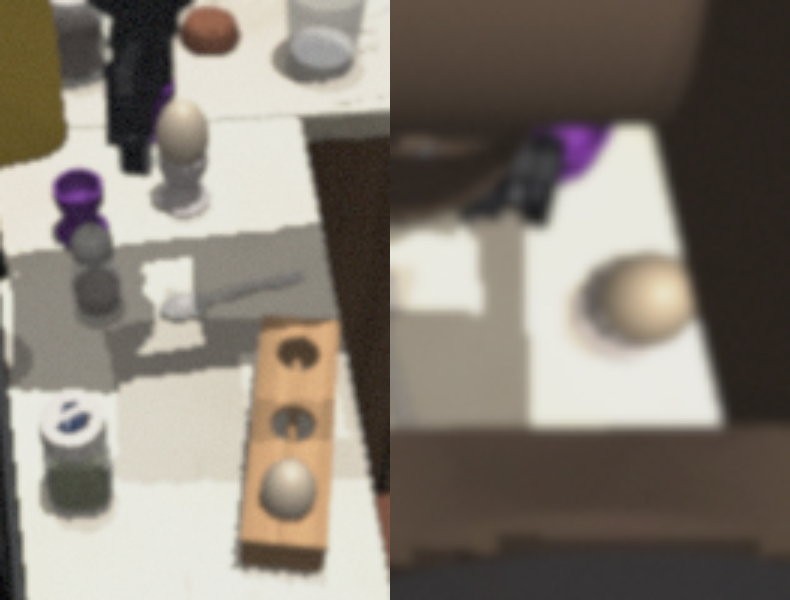

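The egg stands upright in the white cup at crop (182,135), origin z about 0.073. The small egg is still in the rack at (287,490), and the arm is clear. Handing in.

```bash
python3 -c "
from cell import ticket
print(ticket.sign_off())"
```

```text
the job is handed in; nothing more can be done
None
```

I lowered the larger egg into the white egg cup and let go only once it was seated; it stands pointed end up, the smaller egg is still in the rack, and the job was handed in after about 10 s (no verdict was returned).

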